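# Power up the microscope station in order

## Task

Power up the microscope station at the switch console: with a light fingertip push, press in the red switch (mains), then the white switch (lamp), then the blue switch (camera), each until it is down and stays down. Press gently, no harder than a finger would; leave the green and yellow switches and the labware around the console as they are, and do not grasp or lift anything. Finish with the hand clear of everything.

Things in the scene. Friction and masses are not known exactly. Their poses are not given: they have to be found in the camera images.
- console: Flat grey switch console with an aluminium top plate, fixed to the bench, 180 (its x) x 270 (its y) x 40 mm high. Origin: centre of its underside, on the bench; its front faces its -x. It carries five round push switches, about 80 to 90 mm apart centre to centre, in a front row of three and a back row of two; which colour sits where differs from run to run.
- red_base: Black round housing of the red switch, 48 mm diameter, 12 mm high, fixed on the console's top; origin at the centre of its underside, 40 mm above the bench. z is up.
- red_top (a point): Centre of the flat top of the red switch's round cap (the mains switch). Cap 32 mm diameter; top 70 mm above the bench when out, 60 mm when in. Moves straight down against 3 N of friction and stays where left; at the stop (10 mm) the cap yields on a spring 6 mm more (3.6 N + 1.2 N/mm) and springs back. Starts out, within 1 mm.
- white_base: Black round housing of the white switch, 48 mm diameter, 12 mm high, fixed on the console's top; origin at the centre of its underside, 40 mm above the bench. z is up.
- white_top (a point): Centre of the flat top of the white switch's round cap (the lamp switch). Cap 32 mm diameter; top 70 mm above the bench when out, 60 mm when in. Moves straight down against 3 N of friction and stays where left; at the stop (10 mm) the cap yields on a spring 6 mm more (3.6 N + 1.2 N/mm) and springs back. Starts out, within 1 mm.
- blue_base: Black round housing of the blue switch, 48 mm diameter, 12 mm high, fixed on the console's top; origin at the centre of its underside, 40 mm above the bench. z is up.
- blue_top (a point): Centre of the flat top of the blue switch's round cap (the camera switch). Cap 32 mm diameter; top 70 mm above the bench when out, 60 mm when in. Moves straight down against 3 N of friction and stays where left; at the stop (10 mm) the cap yields on a spring 6 mm more (3.6 N + 1.2 N/mm) and springs back. Starts out, within 1 mm.
- green_base: Black round housing of the green switch, 48 mm diameter, 12 mm high, fixed on the console's top; origin at the centre of its underside, 40 mm above the bench. z is up.
- green_top (a point): Centre of the flat top of the green switch's round cap (leave alone). Cap 32 mm diameter; top 70 mm above the bench when out, 60 mm when in. Moves straight down against 3 N of friction and stays where left; at the stop (10 mm) the cap yields on a spring 6 mm more (3.6 N + 1.2 N/mm) and springs back. Starts anywhere from out to 8 mm in.
- yellow_base: Black round housing of the yellow switch, 48 mm diameter, 12 mm high, fixed on the console's top; origin at the centre of its underside, 40 mm above the bench. z is up.
- yellow_top (a point): Centre of the flat top of the yellow switch's round cap (leave alone). Cap 32 mm diameter; top 70 mm above the bench when out, 60 mm when in. Moves straight down against 3 N of friction and stays where left; at the stop (10 mm) the cap yields on a spring 6 mm more (3.6 N + 1.2 N/mm) and springs back. Starts anywhere from out to 8 mm in.
- red (a joint): How far the red cap is pushed in, m: 0 = fully out, 0.010 = fully in on its stop (the cap's own spring yield comes on top and is not counted); the switch is on from 0.005.
- white (a joint): How far the white cap is pushed in, m: 0 = fully out, 0.010 = fully in on its stop (the cap's own spring yield comes on top and is not counted); the switch is on from 0.005.
- blue (a joint): How far the blue cap is pushed in, m: 0 = fully out, 0.010 = fully in on its stop (the cap's own spring yield comes on top and is not counted); the switch is on from 0.005.
- bottle: Loose glass reagent bottle with blue cap, 64 mm diameter, 125 mm high, beside the console on its +y side; origin at the centre of its underside. Leave alone.
- tip_box: Loose clear pipette tip box with a red band, 120 x 80 x 64 mm high, beside the console on its -y side; origin at the centre of its underside. Leave alone.
- dishes: Loose stack of three clear culture dishes, 90 mm diameter, 45 mm high, beyond the console's back (+x) side; origin at the centre of its underside. Leave alone.

How it is judged:
By the outcome, as a careful person would: the job done as asked, in the order asked, and still so for the second after the job is handed in, with the robot touching nothing.
It also fails if it takes over 38 s, if anything falls off the work surface, if the arm or the gripper's body presses on something with over 40 N, if the wrist force passes 120 N, or if a joint passes its speed limit or range.

## Robot

A 6-joint arm with a two-finger parallel gripper is mounted at the origin on the work surface. World frame = base frame: x ahead of the robot, y to its left, z up, the work surface at z = 0. Lengths are in m, angles in rad, forces in N, time in s.
With the tool pointing down it reaches from about 0.275 to 0.775 m from the base axis. Payload 14.6 kg.
Tool frame: the origin (TCP) lies midway between the tips of the shut fingers; the grasp point (between the pads) lies 19 mm behind it (grip_point_offset is the distance from the TCP to the grasp point, in m); y points along the fingers, z is the direction in which the jaws open and shut, and the axes are right-handed (so a half turn about y gives the same grasp; the last joint's range is limited). The gripper opens to 85 mm and grips with 20 to 120 N. Pads are 22 mm wide; open, the fingers measure 114 mm over their backs; the gripper's body (76 mm by 85 mm) begins 54 mm behind the grasp point. The pads swing forward as they close: fully open they stand 13 mm farther back than shut.
Start: joints at [1.001, 0.263, -0.048, 1.259, 0, 1.415], TCP at [0.212, 0.48, 0.231] pointing down, gripper open.
Joint ranges: [-2.65, 2.65], [-0.89, 1.7], [-1.18, 1.37], [-2.13, 2.11], [-1.35, 1.29], [-3.14, 3.14]. Speed limits (rad/s): [1.89, 1.89, 2.57, 2.79, 3.14, 3.14].

## Interface

Orientations are given as a unit quaternion [x, y, z, w].
In Python, from rig import * gives the robot as it stands. The module is installed in compiled form; this text tells all that it offers.
- The arm moves only by the shell command python3 -m crank 'ROWS' [FORCE]. ROWS is JSON, a list of rows, each a list of 3 entries, a list of its own where there are three numbers: the shift along the tool's x, y, z in mm, then the turn, a rotation vector about the tool's x, y, z in degrees, then the opening in per cent of the stroke, from 0 (shut) to 100 (fully open). In form: [[[dx, dy, dz], [ax, ay, az], grip], ...]. A call has exactly 10 rows; each row shifts and turns the commanded pose from where the row before left it, along the tool's axes as they then stand; what a row does not reach is not made up. A row lasts 1/12 s, in which the tool goes at most 41.7 mm and 7.16 degrees, less where a joint would pass 70% of its speed; a pose out of reach is approached as far as the arm can. A call is refused whole if a number of a shift passes 41.7 or a number of a turn 7.16, either way. A call with a gripper value outside its range is refused whole. The fingers move at their own pace and stop on an object; FORCE is the grip in N (left out, the last holds). Time passes only in rows, so rows that do not move let the fingers close, or fill a call up. It gives the time, the measured TCP pose, the force and the opening at its end, in the units of the state.
- sense(): the state, without advancing time (a new reading comes with each control period).
- get_image(name): name is "side" or "top" or "wrist"; returns a dict with "pixels" (480x640x3 uint8, red, green, blue), "z_map" (480x640 float32, m along the optical axis (not along the pixel's ray), 0 where there is no reading), "K" (3x3 intrinsics, pixels), "xyz" and "orientation" of the camera in the world. Camera axes: x right, y down, z forward; pixel columns grow to the right and rows downward; lengths in m; the calibration is good to about 2 mm. A picture is of the moment at which its call begins.
- hand_in(): hands the job in, once; it reports no verdict.
The state is a dict: "clock": time; "q": joint angles; "qvel": joint speeds; "joint_efforts": joint torques, N m; "eef_pos": TCP position; "ee_rot": TCP orientation; "force": force on the tool from outside, world axes, zero at the start; "torque": the same for the moment, N m; "gripper_width": finger opening in m.
Only numpy, scipy, OpenCV 4.12 (cv2) and the standard library are available. Lean on these libraries where they do the work, as an engineer would, in place of code of your own. Each camera call takes 0.05 s, during which the arm holds its last target. There are 200 camera calls.

## Working session

There is one attempt and no reset: what is moved stays moved. The work goes in short steps, Python scripts to look and compute and a shell command to move; the robot and the scene stay as the last step left them, time stands still between calls to the robot, and variables do not carry over. Pictures are saved under pics/ and viewed, about 8 in all and at most 12, crops included, and the job is handed in when it is done.

```bash
mkdir -p pics; cat > h.py <<'E'
from rig import *
import numpy as np, cv2
from scipy.spatial.transform import Rotation as R
def look(name,fn=None):
    im=get_image(name)
    if fn: cv2.imwrite('pics/'+fn,im['pixels'][:,:,::-1])
    return im
def plane(im,u,v,z):
    d=R.from_quat(im['orientation']).apply(np.linalg.inv(im['K'])@[u,v,1]); o=np.array(im['xyz'])
    return o+d*(z-o[2])/d[2]
def depthpt(im,u,v):
    z=im['z_map'][int(v),int(u)]
    return np.array(im['xyz'])+R.from_quat(im['orientation']).apply(np.linalg.inv(im['K'])@[u,v,1]*z)
E
python3 - <<'E'
from h import *
for n in('top','side'):
    im=look(n,n+'1.png'); print(n,im['xyz'],im['orientation'],im['K'][0])
s=sense(); print({k:np.round(s[k],3) for k in('clock','eef_pos','ee_rot','force','gripper_width')}); print(R.from_quat(s['ee_rot']).as_matrix().round(3))
E
```

```text
top [0.5588324  0.0194353  1.09547222] [ 0.70931694 -0.70438689  0.01679168 -0.02065487] [488.12119326   0.         322.38972775]
side [ 0.04619724 -0.64315475  0.74979265] [ 0.83960048 -0.31037956  0.15758697 -0.41701549] [545.27098102   0.         314.58719651]
{'clock': np.float64(0.1), 'eef_pos': array([0.211, 0.48 , 0.231]), 'ee_rot': array([ 0.692, -0.146,  0.145, -0.692]), 'force': array([-0.409,  0.431,  0.575]), 'gripper_width': np.float64(0.085)}
[[ 0.915 -0.001  0.403]
 [-0.403 -0.001  0.915]
 [-0.    -1.    -0.001]]
```

View pics/top1.png

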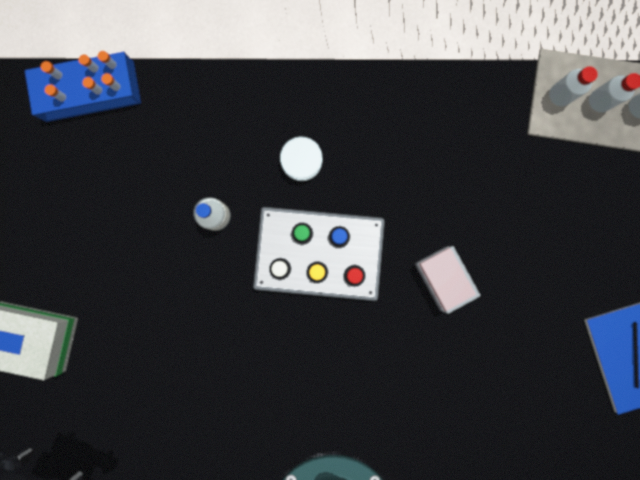

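View pics/side1.png

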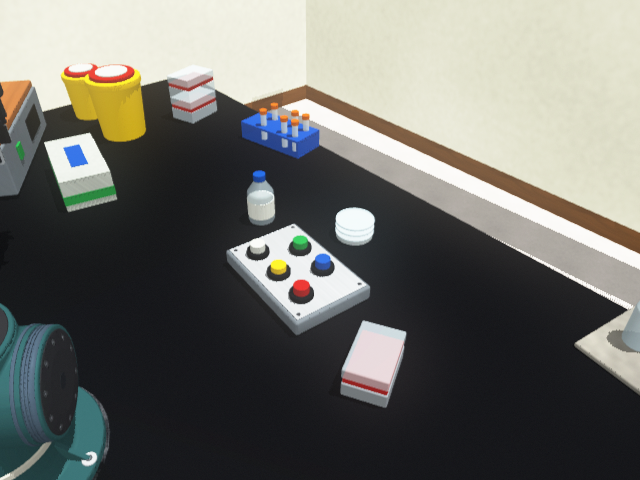

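The top view shows white (280,268), yellow (317,272) and red (354,275) in the front row, with green (302,233) and blue (339,237) behind. The side view agrees. Next I measure the caps in both views.

```bash
cat >> h.py <<'E'
def caps(im,near,win=14):
    out={}
    hsv=cv2.cvtColor(im['pixels'],cv2.COLOR_RGB2HSV)
    for k,(u,v) in near.items():
        h,s,va=[hsv[:,:,i].astype(int) for i in range(3)]
        if k=='white': m=(va>150)&(s<60)
        else:
            h0=h[v,u]; m=(abs((h-h0+90)%180-90)<14)&(s>110)&(va>70)
        w=np.zeros(m.shape,bool); w[max(v-win,0):v+win,max(u-win,0):u+win]=1
        n,l,st,c=cv2.connectedComponentsWithStats((m&w).astype(np.uint8))
        i=l[v,u]; out[k]=(c[i],st[i])
    return out
E
python3 - <<'E'
from h import *
T=dict(red=(354,275),white=(280,268),blue=(339,237),green=(302,233),yellow=(317,272))
S=dict(red=(301,288),white=(258,246),blue=(322,262),green=(300,243),yellow=(279,268))
for n,N in(('top',T),('side',S)):
    im=look(n)
    for k,(c,st) in caps(im,N).items():
        print(n,k,c.round(1),st,plane(im,*c,.07 if n=='top' else .065).round(4),depthpt(im,*c.round()).round(4))
E
```

```text
top red [354.5 275.2] [347 267  17  17 225] [ 0.5343 -0.0427  0.07  ] [ 0.5348 -0.0437  0.0685]
top white [279.  268.3] [272 261  15  16 189] [0.5477 0.1158 0.07  ] [0.5483 0.1159 0.0684]
top blue [339.1 235.8] [331 228  17  17 229] [ 0.6169 -0.0099  0.07  ] [ 0.6164 -0.0097  0.069 ]
top green [301.4 232.4] [294 225  16  16 212] [0.6234 0.0694 0.07  ] [0.6244 0.0704 0.0682]
top yellow [316.8 271.9] [309 264  17  17 234] [0.5407 0.0364 0.07  ] [0.5404 0.0361 0.0628]
side red [300.9 287.9] [293 280  17  17 250] [ 0.5301 -0.0481  0.065 ] [ 0.526  -0.0533  0.0707]
side white [259.3 245.5] [244 232  28  28 423] [0.5482 0.1088 0.065 ] [0.5451 0.1055 0.0672]
side blue [322.4 261.6] [315 254  16  16 221] [ 0.6127 -0.0153  0.065 ] [ 0.6085 -0.0189  0.0684]
side green [299.9 242.5] [293 236  15  14 181] [0.6189 0.0626 0.065 ] [0.618  0.0612 0.0675]
side yellow [278.1 266.8] [270 260  17  15 212] [0.5354 0.0288 0.065 ] [0.5329 0.0257 0.0679]
```

```bash
python3 -m crank '[[[25,0,-17],[0,0,0],0],[[25,0,-17],[0,0,0],0],[[25,0,-17],[0,0,0],0],[[25,0,-17],[0,0,0],0],[[25,0,-17],[0,0,0],0],[[25,0,-17],[0,0,0],0],[[25,0,-17],[0,0,0],0],[[25,0,-17],[0,0,0],0],[[25,0,-17],[0,0,0],0],[[25,0,-17],[0,0,0],0]]' 20
python3 -m crank '[[[25,10,-17],[0,0,0],0],[[25,10,-17],[0,0,0],0],[[25,10,-17],[0,0,0],0],[[25,10,-17],[0,0,0],0],[[25,10,-17],[0,0,0],0],[[25,10,-17],[0,0,0],0],[[25,10,-17],[0,0,0],0],[[25,10,-17],[0,0,0],0],[[25,10,-17],[0,0,0],0],[[0,0,0],[0,0,0],0]]'
python3 - <<'E'
from h import *
im=look('wrist','w1.png');print(im['xyz'])
look('side','s2.png')
s=sense(); print({k:np.round(s[k],3) for k in('clock','q','eef_pos','force','gripper_width')}); Rm=R.from_quat(s['ee_rot']).as_matrix();print(Rm.round(3))
for k,p in dict(red=(.5343,-.0427,.07)).items(): print(k,((np.array(p)-s['eef_pos'])@Rm*1000).round(1))
E
```

```text
clock: 1.03
eef_pos: [0.3723, 0.2228, 0.2313]
ee_rot: [-0.692, 0.146, -0.146, 0.692]
force: [0.6, 0.7, -0.2]
gripper_width: -0.0001
clock: 1.87
eef_pos: [0.5179, -0.0102, 0.1393]
ee_rot: [0.692, -0.147, 0.146, -0.691]
force: [-1.4, 0.1, -0.6]
gripper_width: -0.0001
[0.43984785 0.02368777 0.28152726]
{'clock': np.float64(1.967), 'q': array([-0.172,  0.295, -0.257,  1.02 ,  0.   ,  0.244]), 'eef_pos': array([ 0.516, -0.007,  0.141]), 'force': array([-0.445,  0.51 , -0.817]), 'gripper_width': np.float64(-0.0)}
[[ 0.914 -0.001  0.405]
 [-0.405  0.     0.914]
 [-0.001 -1.    -0.   ]]
red [ 31.1  70.6 -25. ]
```

View pics/w1.png

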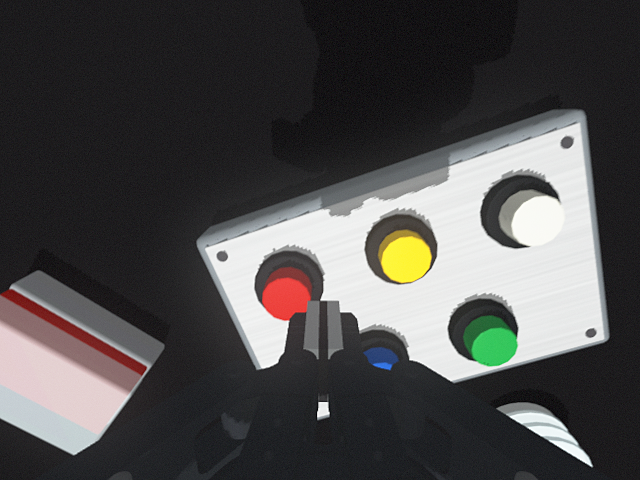

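The wrist view shows the red cap at (288,294), yellow at (407,257), white at (537,218), and blue partly behind the fingers. I'll check these against the top-view positions.

```bash
python3 - <<'E'
from h import *
im=look('wrist'); 
for k,(c,st) in caps(im,dict(red=(288,294),yellow=(407,257),white=(537,218),green=(492,340)),34).items():
    print(k,c.round(1),st,plane(im,*c,.07).round(4),depthpt(im,*c.round()).round(4))
s=sense();print(s['eef_pos'].round(4),s['force'].round(2))
p=R.from_quat(im['orientation']).inv().apply(s['eef_pos']-im['xyz']);q=im['K']@p;print('tcp px',q[:2]/q[2])
E
```

```text
red [283.4 296.3] [ 259  271   50   53 1997] [ 0.5282 -0.0406  0.07  ] [ 0.5284 -0.0411  0.0687]
yellow [400.1 260.1] [ 374  234   54   53 2167] [0.535  0.0359 0.07  ] [0.5372 0.0361 0.0647]
white [542.1 222.7] [ 503  184   68   68 3431] [0.5466 0.1213 0.07  ] [0.547  0.1214 0.0696]
green [485.1 343.7] [ 459  319   54   50 2028] [0.6145 0.0673 0.07  ] [0.617  0.0677 0.0673]
[ 0.5158 -0.0066  0.1411] [-0.13 -0.37  0.48]
tcp px [325.36074255 320.01549546]
```

```bash
python3 -m crank '[[[10,4,-8.5],[0,0,0],0],[[10,6,-8.5],[0,0,0],0],[[10,10,-8.4],[0,0,0],0],[[0,12,0],[0,0,0],0],[[0,12,0],[0,0,0],0],[[0,10,0],[0,0,0],0],[[0,5,0],[0,0,0],0],[[0,2,0],[0,0,0],0],[[0,0,0],[0,0,0],0],[[0,0,0],[0,0,0],0]]'
python3 - <<'E'
from h import *
im=look('wrist'); im2=look('side'); cv2.imwrite('pics/c2.png',np.hstack([im['pixels'][160:440,160:480],cv2.resize(im2['pixels'][220:325,235:355],(320,280))])[:,:,::-1])
s=sense();print(s['clock'],s['eef_pos'].round(4),s['force'].round(2))
E
```

```text
clock: 2.85
eef_pos: [0.5336, -0.0421, 0.0805]
ee_rot: [0.692, -0.145, 0.146, -0.692]
force: [0.3, -0.4, -0.5]
gripper_width: 0.0003
2.95 [ 0.5337 -0.042   0.0808] [-0.55 -0.7  -0.1 ]
```

View pics/c2.png

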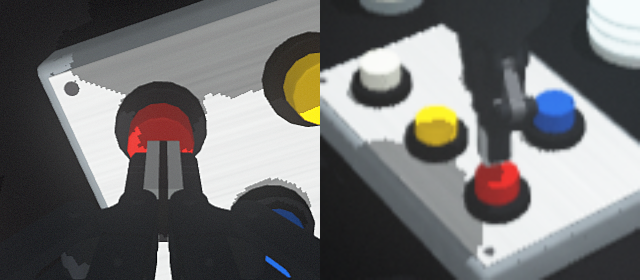

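The tip stands over the red cap in both views, within about 3 mm. I'll press slowly.

```bash
python3 -m crank '[[[-1,3,0],[0,0,0],0],[[-1,3,0],[0,0,0],0],[[0,2,0],[0,0,0],0],[[0,2,0],[0,0,0],0],[[0,2,0],[0,0,0],0],[[0,2,0],[0,0,0],0],[[0,1,0],[0,0,0],0],[[0,1,0],[0,0,0],0],[[0,1,0],[0,0,0],0],[[0,0,0],[0,0,0],0]]'
```

```text
clock: 3.78
eef_pos: [0.5315, -0.0411, 0.0631]
ee_rot: [-0.692, 0.146, -0.146, 0.692]
force: [-1.2, 0.0, 0.1]
gripper_width: 0.0003
```

```bash
python3 -m crank '[[[0,1,0],[0,0,0],0],[[0,1,0],[0,0,0],0],[[0,1,0],[0,0,0],0],[[0,1,0],[0,0,0],0],[[0,0.5,0],[0,0,0],0],[[0,0,0],[0,0,0],0],[[0,0,0],[0,0,0],0],[[0,0,0],[0,0,0],0],[[0,0,0],[0,0,0],0],[[0,0,0],[0,0,0],0]]'
python3 -c "
from h import *
im=look('side'); cv2.imwrite('pics/c3.png',cv2.resize(im['pixels'][220:325,235:355],(480,420))[:,:,::-1]);s=sense();print(s['eef_pos'].round(4),s['force'].round(2))"
```

```text
clock: 4.62
eef_pos: [0.5316, -0.0411, 0.0588]
ee_rot: [-0.692, 0.146, -0.146, 0.692]
force: [-0.8, 0.8, 5.0]
gripper_width: -0.0001
[ 0.5316 -0.0411  0.0588] [-0.3   0.63  4.62]
```

View pics/c3.png

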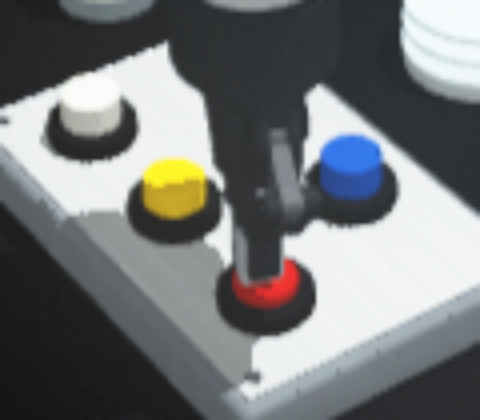

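The force is 4.8 N at TCP height 58.8 mm, as the spring predicts at the stop. Red is fully in, so I lift and go to white.

```bash
python3 -m crank '[[[0,-6,0],[0,0,0],0],[[0,-14,0],[0,0,0],0],[[0,-14,0],[0,0,0],0],[[0,-14,0],[0,0,0],0],[[-4,-2,11],[0,0,0],0],[[-8,0,24],[0,0,0],0],[[-10,0,30],[0,0,0],0],[[-10,0,30],[0,0,0],0],[[-10,0,30],[0,0,0],0],[[-8.5,0,24.4],[0,0,0],0]]'
python3 -m crank '[[[0,0,0],[0,0,0],0],[[0,5,0],[0,0,0],0],[[0,8,0],[0,0,0],0],[[0,8,0],[0,0,0],0],[[0,5,0],[0,0,0],0],[[0,2,0],[0,0,0],0],[[0,0,0],[0,0,0],0],[[0,0,0],[0,0,0],0],[[0,0,0],[0,0,0],0],[[0,0,0],[0,0,0],0]]'
python3 - <<'E'
from h import *
im=look('wrist'); im2=look('side'); cv2.imwrite('pics/c4.png',np.hstack([im['pixels'][160:440,160:480],cv2.resize(im2['pixels'][220:325,235:355],(320,280))])[:,:,::-1])
s=sense();print(s['clock'],s['eef_pos'].round(4),s['force'].round(2))
E
```

```text
clock: 5.5
eef_pos: [0.5451, 0.1186, 0.1084]
ee_rot: [-0.692, 0.146, -0.145, 0.692]
force: [0.2, -0.3, 0.9]
gripper_width: 0.0003
clock: 6.33
eef_pos: [0.5457, 0.1159, 0.0811]
ee_rot: [-0.692, 0.145, -0.146, 0.692]
force: [0.6, 0.2, 0.4]
gripper_width: 0.0002
6.4333 [0.5457 0.116  0.081 ] [ 0.68 -0.08  1.05]
```

View pics/c4.png

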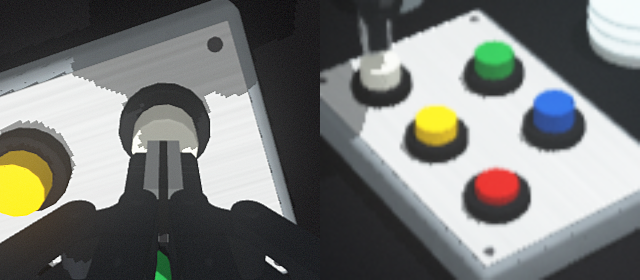

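The tip is over the white cap. Red looks lower than before, so I'll confirm it by depth before pressing white.

```bash
cat >> h.py <<'E'
def heights():
    im=look('top'); 
    for k,(u,v) in dict(red=(354,275),white=(279,268),blue=(339,236),green=(301,232),yellow=(317,272)).items():
        print(k,np.round(np.median([depthpt(im,u+a,v+b)[2] for a in range(-4,5) for b in range(-4,5)]),4))
E
python3 - <<'E'
from h import *
heights()
im=look('side')
for k,(c,st) in caps(im,dict(red=(301,290),blue=(322,262),yellow=(279,268),green=(300,243))).items():print(k,st)
E
```

```text
red 0.0599
white 0.5677
blue 0.0692
green 0.0675
yellow 0.0656
red [293 283  17  14 190]
blue [315 254  16  16 221]
yellow [270 260  17  15 212]
green [293 236  15  14 181]
```

Red reads 59.9 mm, so it is in. Now I press white.

```bash
python3 -m crank '[[[-1,3,0],[0,0,0],0],[[0,3,0],[0,0,0],0],[[0,2,0],[0,0,0],0],[[0,2,0],[0,0,0],0],[[0,2,0],[0,0,0],0],[[0,2,0],[0,0,0],0],[[0,1,0],[0,0,0],0],[[0,1,0],[0,0,0],0],[[0,1,0],[0,0,0],0],[[0,0,0],[0,0,0],0]]'
python3 -m crank '[[[0,1,0],[0,0,0],0],[[0,1,0],[0,0,0],0],[[0,1,0],[0,0,0],0],[[0,1,0],[0,0,0],0],[[0,1,0],[0,0,0],0],[[0,0,0],[0,0,0],0],[[0,0,0],[0,0,0],0],[[0,0,0],[0,0,0],0],[[0,0,0],[0,0,0],0],[[0,0,0],[0,0,0],0]]'
```

```text
clock: 7.37
eef_pos: [0.5446, 0.1164, 0.0636]
ee_rot: [0.692, -0.146, 0.146, -0.692]
force: [0.4, -0.8, 0.3]
gripper_width: -0.0
clock: 8.2
eef_pos: [0.5446, 0.1164, 0.0589]
ee_rot: [-0.692, 0.146, -0.146, 0.692]
force: [-0.8, -0.1, 4.6]
gripper_width: -0.0002
```

White reads 4.6 N at 58.9 mm, on its stop. On to blue.

```bash
python3 -m crank '[[[0,-6,0],[0,0,0],0],[[0,-14,0],[0,0,0],0],[[0,-14,0],[0,0,0],0],[[0,-14,0],[0,0,0],0],[[9,-2,-7],[0,0,0],0],[[20,0,-15],[0,0,0],0],[[24,0,-18],[0,0,0],0],[[24,0,-18],[0,0,0],0],[[24,0,-18],[0,0,0],0],[[14.5,0,-11],[0,0,0],0]]'
python3 -m crank '[[[0,0,0],[0,0,0],0],[[0,5,0],[0,0,0],0],[[0,8,0],[0,0,0],0],[[0,8,0],[0,0,0],0],[[0,5,0],[0,0,0],0],[[0,2,0],[0,0,0],0],[[0,0,0],[0,0,0],0],[[0,0,0],[0,0,0],0],[[0,0,0],[0,0,0],0],[[0,0,0],[0,0,0],0]]'
python3 - <<'E'
from h import *
im=look('wrist'); im2=look('side'); cv2.imwrite('pics/c5.png',np.hstack([im['pixels'][160:440,160:480],cv2.resize(im2['pixels'][220:325,235:355],(320,280))])[:,:,::-1])
s=sense();print(s['clock'],s['eef_pos'].round(4),s['force'].round(2));heights()
E
```

```text
clock: 9.03
eef_pos: [0.6165, -0.0129, 0.1083]
ee_rot: [0.692, -0.146, 0.146, -0.692]
force: [0.1, -0.4, 1.4]
gripper_width: 0.0003
clock: 9.87
eef_pos: [0.6154, -0.0097, 0.0811]
ee_rot: [-0.692, 0.145, -0.146, 0.692]
force: [-0.1, 0.5, 0.3]
gripper_width: -0.0002
9.9667 [ 0.6154 -0.0098  0.081 ] [ 0.92 -0.14 -0.13]
red 0.5948
white 0.0594
blue 0.5766
green 0.58
yellow 0.592
```

View pics/c5.png

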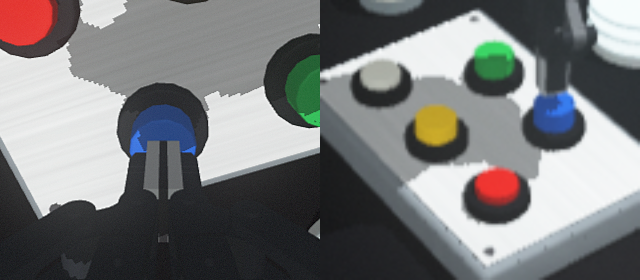

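White is in (59.4 mm), and the tip is centred over blue in both views. Now I press blue.

```bash
python3 -m crank '[[[-1,3,0],[0,0,0],0],[[0,3,0],[0,0,0],0],[[0,2,0],[0,0,0],0],[[0,2,0],[0,0,0],0],[[0,2,0],[0,0,0],0],[[0,2,0],[0,0,0],0],[[0,1,0],[0,0,0],0],[[0,1,0],[0,0,0],0],[[0,1,0],[0,0,0],0],[[0,0,0],[0,0,0],0]]'
python3 -m crank '[[[0,1,0],[0,0,0],0],[[0,1,0],[0,0,0],0],[[0,1,0],[0,0,0],0],[[0,1,0],[0,0,0],0],[[0,1,0],[0,0,0],0],[[0,0,0],[0,0,0],0],[[0,0,0],[0,0,0],0],[[0,0,0],[0,0,0],0],[[0,0,0],[0,0,0],0],[[0,0,0],[0,0,0],0]]'
```

```text
clock: 10.85
eef_pos: [0.6143, -0.0094, 0.0636]
ee_rot: [0.692, -0.146, 0.146, -0.692]
force: [0.3, -0.1, -0.1]
gripper_width: -0.0002
clock: 11.68
eef_pos: [0.6144, -0.0094, 0.0589]
ee_rot: [-0.692, 0.146, -0.146, 0.692]
force: [-0.3, 0.2, 5.2]
gripper_width: 0.0001
```

```bash
python3 -m crank '[[[0,-6,0],[0,0,0],0],[[0,-14,0],[0,0,0],0],[[0,-20,0],[0,0,0],0],[[0,-20,0],[0,0,0],0],[[0,-20,0],[0,0,0],0],[[0,-20,0],[0,0,0],0],[[0,-20,0],[0,0,0],0],[[0,-20,0],[0,0,0],0],[[0,-20,0],[0,0,0],0],[[0,-12,0],[0,0,0],0]]'
python3 -m crank '[[[-10,0,7],[0,0,0],0],[[-25,0,17],[0,0,0],0],[[-30,0,20],[0,0,0],0],[[-30,0,20],[0,0,0],0],[[-30,0,20],[0,0,0],0],[[-30,0,20],[0,0,0],0],[[-30,0,20],[0,0,0],0],[[-30,0,20],[0,0,0],0],[[-30,0,20],[0,0,0],0],[[-20,0,13],[0,0,0],0]]'
python3 -m crank '[[[-20,0,13],[0,0,0],0],[[-20,0,13],[0,0,0],0],[[-15,0,10],[0,0,0],0],[[-10,0,7],[0,0,0],0],[[0,0,0],[0,0,0],0],[[0,0,0],[0,0,0],0],[[0,0,0],[0,0,0],0],[[0,0,0],[0,0,0],0],[[0,0,0],[0,0,0],0],[[0,0,0],[0,0,0],0]]'
python3 -c "
from h import *
heights(); look('top','t9.png')"
```

```text
clock: 12.52
eef_pos: [0.6146, -0.0094, 0.2331]
ee_rot: [-0.692, 0.145, -0.146, 0.692]
force: [-0.4, -0.2, 0.9]
gripper_width: 0.0002
clock: 13.35
eef_pos: [0.4403, 0.2616, 0.2302]
ee_rot: [0.692, -0.146, 0.145, -0.692]
force: [-0.1, -0.6, 0.0]
gripper_width: 0.0
clock: 14.18
eef_pos: [0.4013, 0.3245, 0.2307]
ee_rot: [0.692, -0.146, 0.146, -0.692]
force: [-0.6, -0.1, 0.5]
gripper_width: -0.0007
red 0.0598
white 0.0593
blue 0.0597
green 0.0675
yellow 0.0652
```

View pics/t9.png

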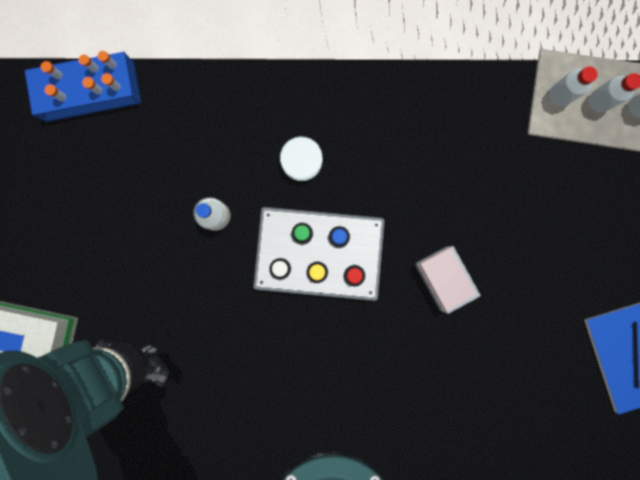

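The top view shows the hand well clear at about (150,365). The bottle (211,213), dishes (301,158) and tip box (448,280) have not moved. All three target caps read about 60 mm, so I'm handing in.

```bash
python3 -c "
from rig import *
print(hand_in())"
```

```text
the job is handed in; nothing more can be done
None
```

I pressed red, then white, then blue with the shut fingertips and handed the job in at about 14 s of the 38 s allowed. At the end of each press the force read about 5 N, the level expected with the cap on its stop.

- **Target switches:** after the hand had left, the caps measured 59.8 mm (red), 59.3 mm (white) and 59.7 mm (blue) above the bench. They should be at 60 mm when in.
- **Switches to leave:** green measured 67.5 mm, as it did before the first press. Yellow measured 65.2 mm, within 0.5 mm of earlier readings over the whole cap. A first single-pixel reading of yellow, 62.8 mm, disagreed, and I put that down to depth noise.
- **Labware:** the bottle, tip box and dishes are where they were in the first top picture, and the hand finished well clear of everything.
- **Disagreement:** the wrist and side views placed the caps about 4 to 9 mm away from the top view. I put this down to cap sides being included in the colour masks and used the top-view positions, moved 1–3 mm toward the robot. Close-up pictures showed the tip over each cap before pressing.

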